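# Slide the mirror lights up on the touch dimmer

## Task

Turn the mirror lights up on the black touch dimmer: with the gripper's fingers closed together, set the fingertips lightly on the smallest blue dot of the white arched band and slide them along the band, over every dot in turn, to the largest one, in one unbroken stroke, keeping the band pushed down a little throughout. Press gently, let the dimmer stay where it stands, and do not disturb the things round it. Finish with the fingertips still resting on the largest dot, the band pushed down; the program ends while holding it so.

Things in the scene. Friction and masses are not known exactly. Their poses are not given: they have to be found in the camera images.
- dimmer: Touch dimmer for the mirror lights: a flat black unit, 134 mm deep (its x) by 272 mm wide (its y), its top face 17 mm above the worktop, standing loose on rubber feet (0.9 kg). Origin: centre of its underside; x points away from the robot side, y to the left along its width, z up. A white arched band stands on it, bulging towards +x.
- band (a joint): How far the white touch band is pushed down, in m: 0 untouched, 0.005 fully down. It sinks as one piece, straight down, wherever it is touched. It starts to move at about 2 N, reaches about 4 N at 2 mm and 7 N at 5 mm, and springs back. The band is 22 mm wide and 8 mm thick; its flat top is 25 mm above the worktop when untouched. Its centre line is an arc of radius 120 mm about the point x = -90 mm, y = 0 of the dimmer, from +57 to -57 degrees either side of the dimmer's +x.
- mark_1 (a point): Blue first and smallest dot (4 mm across), at the +y (left) end of the band: its centre, on the band's top face; in the dimmer's frame x = -20 mm, y = 98 mm. Neighbouring dots are about 45 mm apart along the arc.
- mark_2 (a point): Blue second dot (6 mm): its centre, on the band's top face; in the dimmer's frame x = 11 mm, y = 65 mm. Neighbouring dots are about 45 mm apart along the arc.
- mark_3 (a point): Blue third dot (8 mm): its centre, on the band's top face; in the dimmer's frame x = 28 mm, y = 23 mm. Neighbouring dots are about 45 mm apart along the arc.
- mark_4 (a point): Blue fourth dot (11 mm): its centre, on the band's top face; in the dimmer's frame x = 28 mm, y = -23 mm. Neighbouring dots are about 45 mm apart along the arc.
- mark_5 (a point): Blue fifth dot (13 mm): its centre, on the band's top face; in the dimmer's frame x = 11 mm, y = -65 mm. Neighbouring dots are about 45 mm apart along the arc.
- mark_6 (a point): Blue sixth and largest dot (17 mm across), at the -y (right) end of the band: its centre, on the band's top face; in the dimmer's frame x = -20 mm, y = -98 mm. Neighbouring dots are about 45 mm apart along the arc.
- comb_yellow: Yellow comb lying flat beside the dimmer's right end, 63x250x7 mm; origin at the centre of its underside. Bystander.
- section_clip_2: Black sectioning clip lying behind the dimmer, 110x15x18 mm; origin at the centre of its underside. Bystander.
- section_clip_4: Pink sectioning clip lying behind the dimmer, 110x15x18 mm; origin at the centre of its underside. Bystander.
- flacon_teal: Small clear flacon with a grey cap, standing, 30x38x90 mm; origin at the centre of its underside. Bystander.
- pot_1: Cream pot with a black lid, standing, 61x61x48 mm; origin at the centre of its underside. Bystander.
- brush_wood: Round wooden hair brush lying to the right, 58x262x58 mm; origin at the centre of its underside. Bystander.

How it is judged (in metres and radians):
On the way, in this order (a step that is already met when the one before it is completed fails the run):
1. the closed fingertips push the band down on dot 1 (centred within 15 mm of it) (horizontal distance between the grasp point and mark_1 below 0.015 m and value of joint band above 0.0006 m and contact force between the fingers and band above 0.5 N), for 0.05 s.
2. the closed fingertips push the band down on dot 2 (centred within 15 mm of it) (horizontal distance between the grasp point and mark_2 below 0.015 m and value of joint band above 0.0006 m and contact force between the fingers and band above 0.5 N), for 0.05 s.
3. the closed fingertips push the band down on dot 3 (centred within 15 mm of it) (horizontal distance between the grasp point and mark_3 below 0.015 m and value of joint band above 0.0006 m and contact force between the fingers and band above 0.5 N), for 0.05 s.
4. the closed fingertips push the band down on dot 4 (centred within 15 mm of it) (horizontal distance between the grasp point and mark_4 below 0.015 m and value of joint band above 0.0006 m and contact force between the fingers and band above 0.5 N), for 0.05 s.
5. the closed fingertips push the band down on dot 5 (centred within 15 mm of it) (horizontal distance between the grasp point and mark_5 below 0.015 m and value of joint band above 0.0006 m and contact force between the fingers and band above 0.5 N), for 0.05 s.
6. the closed fingertips push the band down on dot 6 (centred within 15 mm of it) (horizontal distance between the grasp point and mark_6 below 0.015 m and value of joint band above 0.0006 m and contact force between the fingers and band above 0.5 N), for 0.05 s.
At the end, for the whole second after the job is handed in: The closed fingertips rest centred within 15 mm of the largest dot and keep the band pushed down more than 0.6 mm, with 0.5 to 20 N; the dimmer is within 25 mm and every bystander within 20 mm of its starting place (all of step 6 and contact force between the fingers and band below 20 N and distance of dimmer from where it was at the start of the episode below 0.025 m and distance of each of comb_yellow, section_clip_2, section_clip_4, flacon_teal, pot_1, brush_wood from where it was at the start of the episode below 0.02 m); the arm keeps its last pose, push and grip.
It fails at once if the fingertips press on the band with more than 20 N (contact force between the fingers and band above 20 N).
It fails at once if the stroke is broken: the fingertips are low over one of the four middle dots (within 17 mm of it, less than about 15 mm above the band) with the band not pushed down ((horizontal distance between the grasp point and mark_2 below 0.017 m or horizontal distance between the grasp point and mark_3 below 0.017 m or horizontal distance between the grasp point and mark_4 below 0.017 m or horizontal distance between the grasp point and mark_5 below 0.017 m) and height (world z) of the grasp point below 0.058 m and value of joint band below 0.0002 m).
It fails at once if the dimmer is pushed 25 mm away, lifted or tipped (distance of dimmer from where it was at the start of the episode above 0.025 m or height (world z) of dimmer above 0.008 m or angle between dimmer's own z axis and vertical above 0.08 rad).
It fails at once if a bystander is lifted or moved more than 20 mm (distance of any of comb_yellow, section_clip_2, section_clip_4, flacon_teal, pot_1, brush_wood from where it was at the start of the episode above 0.02 m).
It also fails if it takes over 48 s, if anything falls off the work surface, if the arm or the gripper's body presses on something with over 40 N, if the wrist force passes 120 N, or if a joint passes its speed limit or range.

## Robot

A 6-joint arm with a two-finger parallel gripper is mounted at the origin on a cart in front of the work surface, level with it; the furniture and walls round the work are solid. World frame = base frame: x ahead of the robot, y to its left, z up, the work surface at z = 0. Lengths are in m, angles in degrees, forces in N, time in s.
With the tool pointing down it reaches from about 0.375 to 0.825 m from the base axis. Payload 5.5 kg.
Tool frame: the origin (TCP) lies between the finger pads; the fingertips stand env.nose_length ahead of it and the grasp point (between the pads) is the TCP (env.nose_length is the distance from the TCP to the fingertips, in m); x points along the fingers, z is the direction in which the jaws open and shut, and the axes are right-handed (so a half turn about x gives the same grasp; the last joint's range is limited). The gripper opens to 85 mm and grips with 20 to 120 N. Pads are 22 mm wide; open, the fingers measure 114 mm over their backs; the gripper's body (76 mm by 85 mm) begins 54 mm behind the grasp point. The pads swing forward as they close: fully open they stand 13 mm farther back than shut.
Start: joints at [-72.536, 17.962, -2.699, 69.339, 0, 90], TCP at [0.18, -0.572, 0.25] pointing down, gripper open.
Joint ranges: [-152.73, 152.73], [-39.44, 99.34], [-58.76, 71.6], [-118.89, 123.64], [-81.53, 83.1], [-180, 180]. Speed limits (degrees/s): [136.94, 136.94, 172.46, 180, 180, 180].

## Interface

Orientations are given as [roll, pitch, yaw] about the fixed x, y, z axes, in that order (R = Rz(yaw) Ry(pitch) Rx(roll)).
In Python, from plant import env, capture, silhouettes, landmark_of gives the robot as it stands. The module is installed in compiled form; this text tells all that it offers.
- The arm moves only by the shell command python3 -m pendant 'ROWS'. ROWS is JSON, a list of rows, each a list of 7 numbers: the shift along the world's x, y, z each as a share of 0.03 m, from -1 to 1, then the turn, a rotation vector about the world's x, y, z each as a share of 0.1 rad, from -1 to 1, then the opening, from 0 (shut) to 1 (fully open). A call has exactly 8 rows; each row shifts and turns the commanded pose from where the row before left it; what a row does not reach is not made up. A row lasts 1/12 s, in which the tool goes at most 41.7 mm and 7.16 degrees, less where a joint would pass 70% of its speed; a pose out of reach is approached as far as the arm can. A call with a number of a shift or a turn outside -1 to 1 is refused whole. A call with a gripper value outside its range is refused whole. The fingers move at their own pace and stop on an object; the grip force is fixed at half the most. Time passes only in rows, so rows that do not move let the fingers close, or fill a call up. It gives the time, the measured TCP pose, the force and the opening at its end, in the units of the state.
- env.state(): the state, without advancing time (a new reading comes with each control period).
- capture(name): name is "side" or "top" or "wrist"; returns a dict with "color" (420x560x3 uint8, blue, green, red), "camera_matrix" (3x3 intrinsics, pixels), "world_to_cam" (4x4, takes a point from world to camera coordinates); the wrist camera has in their place "tool_from_camera" (4x4, takes a point from camera to tool coordinates, whose origin is the TCP and whose axes are the tool frame's). Camera axes: x right, y down, z forward; pixel columns grow to the right and rows downward; lengths in m; the calibration is good to about 2 mm. The wrist camera is an equidistant fisheye: a pixel r from the principal point sees the ray r / f radians off the axis. A picture is of the moment at which its call begins: read the wrist's pose just before it. There is no depth.
- env.hand_in(): hands the job in, once; it reports no verdict.
Trained networks look in the newest picture that a camera, given by its name, has taken for a name from the list of things; names that differ only in an ending like _2 or _b are one class to them, and where a whole thing is asked for, a point or a joint stands for the part that bears it (a point fixed in the world has none). Each returns a list of dicts, best first, with "conf" (0 to 1); they miss things now and then, are a little off and sometimes report something else, mostly with a low value. They report only what shows in the picture. A call takes as long as a camera call.
- silhouettes(camera, target): "pixels" (420x560 bool, what is visible of it) and "rect" ([left, top, width, height] as shares, 0 to 1, of the picture: columns of its width, rows of its height, round what is visible of it).
- landmark_of(camera, target): "at" ([row, column] as shares, 0 to 1, of the picture: columns of its width, rows of its height: a listed point, or the origin of a listed thing).
The state is a dict: "time_s": time; "q": joint angles; "joint_velocities": joint speeds; "joint_torque": joint torques, N m; "ee_pos": TCP position; "eef_rot": TCP orientation; "wrist_force": force on the tool from outside, world axes, zero at the start; "ft_torque": the same for the moment, N m; "finger_gap": finger opening in m.
Only numpy, scipy, OpenCV 4.12 (cv2) and the standard library are available. Lean on these libraries where they do the work, as an engineer would, in place of code of your own. Each camera call takes 0.05 s, during which the arm holds its last target.

## Working session

There is one attempt and no reset: what is moved stays moved. The work goes in short steps, Python scripts to look and compute and a shell command to move; the robot and the scene stay as the last step left them, time stands still between calls to the robot, and variables do not carry over. Pictures are saved under pics/ and viewed, and the job is handed in when it is done.

```bash
mkdir -p pics; python3 - <<'E'
from plant import env,capture,silhouettes,landmark_of
import cv2,numpy as np
s=env.state();print(s);print(env.nose_length)
for n in("top","side"):
    c=capture(n);cv2.imwrite(f"pics/{n}0.png",c["color"]);print(n,c["camera_matrix"].tolist(),c["world_to_cam"].tolist())
    for m in ["dimmer"]+[f"mark_{i}" for i in range(1,7)]:
        print(m,[(round(d["conf"],2),[round(d["at"][1]*560,1),round(d["at"][0]*420,1)]) for d in landmark_of(n,m)[:2]])
E
```

```text
{'time_s': 0.0, 'q': array([-7.25378680e+01,  1.80029743e+01, -2.75553067e+00,  6.93396099e+01,
        2.39461468e-03,  8.99996918e+01]), 'joint_velocities': array([ 0.00208313,  0.01207482,  0.0483527 ,  0.03356996, -0.02410811,
        0.01343165]), 'joint_torque': array([ 6.57636265e-04, -5.39594293e+01,  3.39744866e+01,  1.93934503e-02,
        8.72243027e-05,  7.86499356e-06]), 'ee_pos': array([ 0.17989083, -0.571815  ,  0.24943731]), 'eef_rot': array([178.60159538,  89.90185599, 106.06403349]), 'wrist_force': array([-0.07116046,  0.41913968, -0.04681194]), 'ft_torque': array([-0.03213326,  0.00766304,  0.00625965]), 'finger_gap': 0.08564788013106178}
0.019
top [[435.46397041984443, 0.0, 275.23011082722536], [0.0, 435.46397041984443, 205.21194203526787], [0.0, 0.0, 1.0]] [[-0.007304046503107048, -0.9995447798225449, -0.029272581611142927, -0.051676068706161565], [-0.9986636035461026, 0.008789108392063741, -0.050928955673423815, 0.6363120630793785], [0.05116305167788043, 0.028861474376288006, -0.9982731877796946, 1.162617309319947], [0.0, 0.0, 0.0, 1.0]]
dimmer [(0.61, [247.3, 2
[... 430 characters left out ...]
51309840091], [0.0, 0.0, 1.0]] [[-0.9472925118709352, -0.3201608085732081, 0.011573832857065426, 0.5859172728799805], [-0.19905530313822303, 0.5598897344293715, -0.8043012318610221, 0.22418422644131136], [0.25102566252437997, -0.7642123670383493, -0.594109059701869, 0.8367367397910391], [0.0, 0.0, 0.0, 1.0]]
dimmer [(0.8, [295.7, 274.4]), (0.35, [308.4, 301.9])]
mark_1 [(0.92, [291.9, 288.6]), (0.76, [285.4, 248.9])]
mark_2 [(0.92, [291.9, 288.6]), (0.76, [285.4, 248.9])]
mark_3 [(0.92, [291.9, 288.6]), (0.76, [285.4, 248.9])]
mark_4 [(0.92, [291.9, 288.6]), (0.76, [285.4, 248.9])]
mark_5 [(0.92, [291.9, 288.6]), (0.76, [285.4, 248.9])]
mark_6 [(0.92, [291.9, 288.6]), (0.76, [285.4, 248.9])]
```

View pics/top0.png

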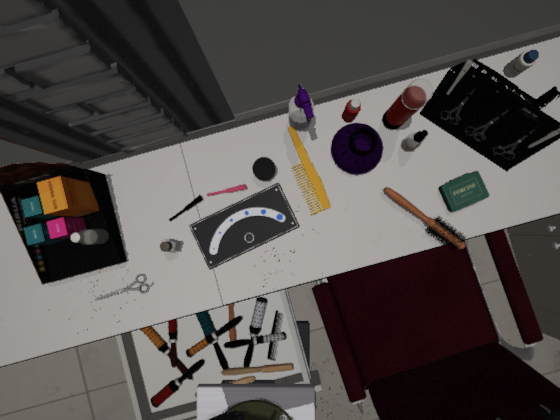

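View pics/side0.png

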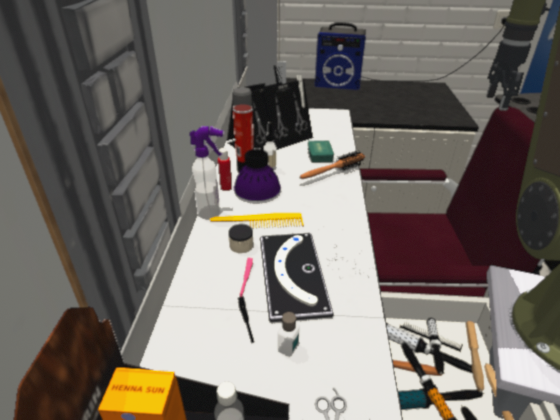

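```bash
python3 - <<'E'
from plant import env,capture,silhouettes,landmark_of
import numpy as np
for n in("top","side"):
    capture(n)
    print(n,[(round(d["conf"],2),[round(d["at"][1]*560,1),round(d["at"][0]*420,1)]) for d in landmark_of(n,"mark_1")])
E
```

```text
top [(0.96, [263.3, 212.5]), (0.93, [220.3, 235.6]), (0.83, [244.9, 209.9]), (0.82, [214.2, 246.4]), (0.71, [230.1, 218.4]), (0.57, [276.6, 217.6])]
side [(0.93, [307.8, 298.2]), (0.91, [279.3, 259.4]), (0.77, [296.5, 239.8]), (0.74, [285.7, 248.6]), (0.72, [291.3, 291.2]), (0.69, [281.6, 275.5]), (0.32, [241.3, 243.9])]
```

The top picture shows the dimmer at about (245,226), turned about 20°. Dot 1 is near (214,248) and dot 6 near (280,217). The pot, the pink and black clips, the comb and the flacon (172,245) all stand close by. Next I fit the pose from both cameras.

```bash
cat > h.py <<'E'
from plant import env,capture,silhouettes,landmark_of
import cv2,numpy as np
from scipy.optimize import least_squares
M=np.array([[-20,98],[11,65],[28,23],[28,-23],[11,-65],[-20,-98]])/1000
def proj(c,P):
    P=np.atleast_2d(P);T=c["world_to_cam"];q=P@T[:3,:3].T+T[:3,3];K=c["camera_matrix"]
    return np.c_[K[0,0]*q[:,0]/q[:,2]+K[0,2],K[1,1]*q[:,1]/q[:,2]+K[1,2]]
def world(p,L,z):
    c,s=np.cos(p[2]),np.sin(p[2]);L=np.atleast_2d(L)
    return np.c_[p[0]+c*L[:,0]-s*L[:,1],p[1]+s*L[:,0]+c*L[:,1],np.full(len(L),z)]
E
python3 - <<'E'
from h import *
# blue blob detection
obs=[]
for n,b in(("top",(185,180,305,275)),("side",(255,225,340,330))):
    c=capture(n);im=c["color"].astype(int)
    B=np.zeros(im.shape[:2]);x0,y0,x1,y1=b
    w=np.clip(im[...,0]-im[...,2]-25,0,None);B[y0:y1,x0:x1]=w[y0:y1,x0:x1]
    k,l,st,ce=cv2.connectedComponentsWithStats((B>0).astype(np.uint8),connectivity=8)
    pts=[]
    for i in range(1,k):
        ys,xs=np.nonzero(l==i);ww=B[ys,xs];pts.append((np.sum(xs*ww)/ww.sum(),np.sum(ys*ww)/ww.sum()));print(n,np.round(pts[-1],1),len(xs),ww.sum())
    for d in silhouettes(n,"dimmer")[:1]: print(d["conf"],d["rect"])
    obs.append((c,np.array(pts)))
    cv2.imwrite(f"pics/{n}z.png",cv2.resize(c["color"][y0-10:y1+10,x0-10:x1+10],None,fx=5,fy=5,interpolation=cv2.INTER_CUBIC))
from scipy.spatial.distance import cdist
def f(p):
    r=[]
    for c,o in obs:
        u=proj(c,world(p,M,.025));D=cdist(o,u);j=D.argmin(1);r+=list((o-u[j]).ravel())
    return r
best=min((least_squares(f,[.61,.05+dy,np.radians(a)],loss="soft_l1") for a in(10,20,30) for dy in(-.04,0,.04)),key=lambda r:r.cost)
p=best.x;print(p[:2],np.degrees(p[2]),best.cost);print(np.round(f(p),1))
print(np.round(world(p,M,.025),4))
for c,o in obs: print(np.round(proj(c,world(p,M,.025)),1))
E
```

```text
top [262.9 211.3] 25 1344.0
top [246.2 212.5] 15 766.0
top [279.1 216.6] 39 2308.0
top [230.9 219.7] 9 392.0
top [219.5 232.3] 4 152.0
top [213.5 248.2] 4 26.0
0.71 [0.3454, 0.4262, 0.1905, 0.211]
side [295.5 238.7] 24 1754.0
side [284.5 248.3] 17 940.0
side [279.5 260.6] 12 558.0
side [281.8 274.4] 7 250.0
side [291.8 287.3] 3 31.0
0.56 [0.4629, 0.5579, 0.1291, 0.2169]
[0.58172175 0.03011205] 25.304921101107713 0.28361239371364455
[ 0.   0.1  0.   0.1  0.1  0.3  0.2 -0.   0.1  0.   0.3  0.1 -0.1  0.2
 -0.2  0.3 -0.1  0.3 -0.1  0.1 -0.2 -0.1]
[[ 0.5218  0.1102  0.025 ]
 [ 0.5639  0.0936  0.025 ]
 [ 0.5972  0.0629  0.025 ]
 [ 0.6169  0.0213  0.025 ]
 [ 0.6194 -0.0239  0.025 ]
 [ 0.6055 -0.067   0.025 ]]
[[213.2 248.1]
 [219.3 232.3]
 [230.7 219.8]
 [246.1 212.4]
 [262.9 211.3]
 [279.  216.3]]
[[309.  297.7]
 [292.1 287.4]
 [281.9 274.3]
 [279.6 260.3]
 [284.7 248. ]
 [295.6 238.5]]
```

The fit residual is about 0.3 px in both cameras. Now the transit: over the worktop at height first, closing the fingers and turning the tool along with joint 1.

```bash
python3 -m pendant '[[0.5,0.2,0,0,0,0,0],[1,0.4,0,0,0,0.5,0],[1,0.4,0,0,0,1,0],[1,0.4,0,0,0,1,0],[1,0.4,0,0,0,1,0],[1,0.4,0,0,0,1,0],[1,0.5,0,0,0,1,0],[1,0.6,0,0,0,1,0]]'; python3 -m pendant '[[0.5,0.9,0,0,0,1,0],[0,1,0,0,0,1,0],[0,1,0,0,0,1,0],[0,1,0,0,0,1,0],[0,1,0,0,0,1,0],[0,1,0,0,0,1,0],[0,1,0,0,0,1,0],[0,1,0,0,0,1,0]]'; python3 -c "
from h import *
s=env.state();print(s['q'],s['wrist_force'])"
```

```text
time_s: 1.87
ee_pos: [0.4064, -0.4729, 0.2503]
eef_rot: [-39.2, 90.0, -74.2]
wrist_force: [0.6, -1.5, -0.0]
finger_gap: 0.0001
time_s: 2.53
ee_pos: [0.4198, -0.235, 0.2504]
eef_rot: [-23.7, 90.0, -12.9]
wrist_force: [0.5, -0.1, 1.2]
finger_gap: 0.0001
[-2.92362547e+01  5.15833483e+00 -1.85479986e+01  6.62733487e+01
  5.96971978e-03  4.99485776e+01] [ 0.50363389 -0.12081805  1.19314769]
```

```bash
python3 -m pendant '[[0.3,1,0,0,0,0,0],[0.3,1,0,0,0,0,0],[0.3,1,0,0,0,0,0],[0.3,1,0,0,0,0,0],[0.3,1,0,0,0,0,0],[0.3,1,0,0,0,0,0],[0.3,1,0,0,0,0,0],[0.3,1,0,0,0,0,0]]'; python3 -m pendant '[[0.3,1,0,0,0,0,0],[0.3,1,-0.5,0,0,0,0],[0.3,0.8,-1,0,0,0,0],[0.1,0.6,-1,0,0,0,0],[0,0.1,-1,0,0,0,0],[0,0,-1,0,0,0,0],[0,0,-0.3,0,0,0,0],[0,0,0,0,0,0,0]]'; python3 - <<'E'
from h import *
s=env.state();print(s['q'],s['wrist_force'],s['ee_pos'])
for n in("top","wrist"):
    cv2.imwrite(f"pics/{n}1.png",capture(n)["color"])
E
```

```text
time_s: 3.2
ee_pos: [0.4923, 0.0052, 0.2506]
eef_rot: [-16.5, 90.0, -6.0]
wrist_force: [0.3, -0.5, 0.8]
finger_gap: 0.0003
time_s: 3.87
ee_pos: [0.5198, 0.1083, 0.1039]
eef_rot: [-177.9, 89.7, -167.3]
wrist_force: [-0.1, -0.1, 0.6]
finger_gap: 0.0003
[ 1.17679898e+01  1.69395361e+01 -2.43328955e+01  4.90350321e+01
 -4.91810079e-03  9.12123575e+01] [-0.05594676 -0.07057417  0.64302326] [0.51975969 0.10825309 0.10389677]
```

View pics/top1.png

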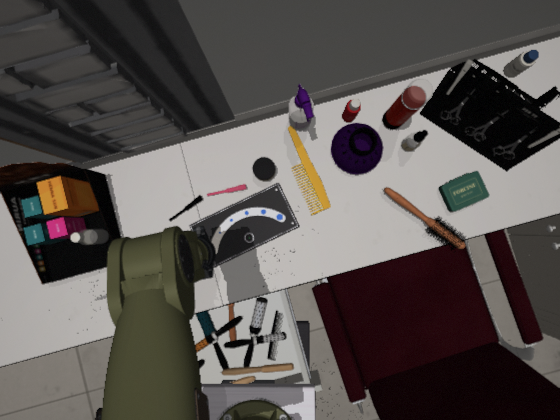

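View pics/wrist1.png

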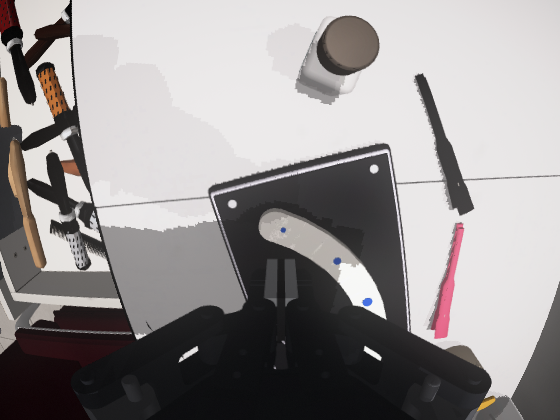

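The wrist view shows the closed fingertips at about (280,265). Dot 1 is at (283,230), dot 2 at (337,261) and dot 3 at (367,302). I check the fit against these.

```bash
python3 - <<'E'
from h import *
from scipy.spatial.transform import Rotation as R
s=env.state();c=capture("wrist")
K=c["camera_matrix"];T=c["tool_from_camera"]
Rt=R.from_euler("xyz",s["eef_rot"],degrees=True).as_matrix()
print("jaw",Rt[:,2],"fingers",Rt[:,0])
for px in [(283,230),(337,261),(367,302)]:
    d=np.array([px[0]-K[0,2],px[1]-K[1,2]])/K[0,0];r=np.hypot(*d)
    v=np.array([*(d/r*np.sin(r)),np.cos(r)])
    o=s["ee_pos"]+Rt@T[:3,3];w=Rt@T[:3,:3]@v
    print(np.round(o+w*(.025-o[2])/w[2],4))
E
```

```text
jaw [9.83194409e-01 1.82560470e-01 6.54610211e-04] fingers [ 6.43732798e-04  1.18840532e-04 -9.99999786e-01]
[0.5238 0.1079 0.025 ]
[0.5665 0.0912 0.025 ]
[0.5998 0.0597 0.025 ]
```

The two agree within 3 mm, so I descend to just above dot 1.

```bash
python3 -m pendant '[[0.1,0.03,-0.4,0,0,0,0],[0,0,-0.5,0,0,0,0],[0,0,-0.4,0,0,0,0],[0,0,-0.3,0,0,0,0],[0,0,-0.1,0,0,0,0],[0,0,-0.1,0,0,0,0],[0,0,0,0,0,0,0],[0,0,0,0,0,0,0]]'; python3 -m pendant '[[0,0,-0.05,0,0,0,0],[0,0,-0.05,0,0,0,0],[0,0,-0.05,0,0,0,0],[0,0,-0.02,0,0,0,0],[0,0,0,0,0,0,0],[0,0,0,0,0,0,0],[0,0,0,0,0,0,0],[0,0,0,0,0,0,0]]'
```

```text
time_s: 4.68
ee_pos: [0.5255, 0.1096, 0.0528]
eef_rot: [1.3, 90.0, 11.8]
wrist_force: [-0.4, 0.6, -0.5]
finger_gap: 0.0002
time_s: 5.35
ee_pos: [0.5251, 0.1096, 0.0472]
eef_rot: [2.0, 90.0, 12.5]
wrist_force: [-0.2, 0.2, -0.2]
finger_gap: 0.0006
```

```bash
python3 -m pendant '[[-0.06,0,-0.05,0,0,0,0],[0,0,-0.05,0,0,0,0],[0,0,0,0,0,0,0],[0,0,-0.03,0,0,0,0],[0,0,0,0,0,0,0],[0,0,0,0,0,0,0],[0,0,0,0,0,0,0],[0,0,0,0,0,0,0]]'
```

```text
time_s: 6.02
ee_pos: [0.523, 0.1096, 0.0433]
eef_rot: [164.8, 90.0, 175.4]
wrist_force: [-1.4, -0.0, 3.4]
finger_gap: 0.0001
```

```bash
python3 -m pendant '[[0,0,-0.03,0,0,0,0],[0,0,-0.02,0,0,0,0],[0,0,0,0,0,0,0],[0,0,0,0,0,0,0],[0,0,0,0,0,0,0],[0,0,0,0,0,0,0],[0,0,0,0,0,0,0],[0,0,0,0,0,0,0]]'
```

```text
time_s: 6.68
ee_pos: [0.5231, 0.1096, 0.0418]
eef_rot: [154.4, 90.0, 164.9]
wrist_force: [-3.4, 0.6, 4.4]
finger_gap: 0.0002
```

About 2 mm pushed at 4.4 N. Next I work out the arc increments.

```bash
python3 - <<'E'
from h import *
p=[.5827,.0291,np.radians(25.305)]
a0=np.degrees(np.arctan2(98,70))
a=np.radians(np.linspace(a0,-a0,41))
L=np.c_[-.09+.12*np.cos(a),.12*np.sin(a)]
W=world(p,L,.025)[:,:2];print(W[::8].round(4))
print((np.diff(W,axis=0)/.03).round(2).reshape(5,8,2).tolist())
E
```

```text
[[ 0.5227  0.1087]
 [ 0.565   0.0924]
 [ 0.5982  0.0615]
 [ 0.6176  0.0205]
 [ 0.6203 -0.0248]
 [ 0.6061 -0.0678]]
[[[0.19, -0.04], [0.18, -0.05], [0.18, -0.06], [0.18, -0.06], [0.18, -0.07], [0.17, -0.08], [0.17, -0.09], [0.16, -0.1]], [[0.16, -0.1], [0.15, -0.11], [0.15, -0.12], [0.14, -0.13], [0.14, -0.13], [0.13, -0.14], [0.12, -0.15], [0.12, -0.15]], [[0.11, -0.16], [0.1, -0.16], [0.09, -0.17], [0.09, -0.17], [0.08, -0.17], [0.07, -0.18], [0.06, -0.18], [0.05, -0.18]], [[0.04, -0.19], [0.03, -0.19], [0.03, -0.19], [0.02, -0.19], [0.01, -0.19], [-0.0, -0.19], [-0.01, -0.19], [-0.02, -0.19]], [[-0.03, -0.19], [-0.04, -0.19], [-0.05, -0.18], [-0.06, -0.18], [-0.06, -0.18], [-0.07, -0.18], [-0.08, -0.17], [-0.09, -0.17]]]
```

```bash
python3 -m pendant '[[0.19,-0.05,0,0,0,0,0],[0.18,-0.06,0,0,0,0,0],[0.18,-0.06,0,0,0,0,0],[0.18,-0.07,0,0,0,0,0],[0.18,-0.08,0,0,0,0,0],[0.17,-0.08,0,0,0,0,0],[0.17,-0.09,0,0,0,0,0],[0.16,-0.1,0,0,0,0,0]]'
```

```text
time_s: 7.35
ee_pos: [0.5663, 0.0917, 0.0418]
eef_rot: [53.4, 90.0, 64.0]
wrist_force: [-2.7, 2.5, 4.2]
finger_gap: -0.0
```

```bash
python3 -m pendant '[[0.15,-0.1,0,0,0,0,0],[0.15,-0.11,0,0,0,0,0],[0.14,-0.12,0,0,0,0,0],[0.14,-0.13,0,0,0,0,0],[0.13,-0.13,0,0,0,0,0],[0.13,-0.14,0,0,0,0,0],[0.12,-0.14,0,0,0,0,0],[0.11,-0.14,0,0,0,0,0]]'
```

```text
time_s: 8.02
ee_pos: [0.5982, 0.0612, 0.0419]
eef_rot: [18.9, 90.0, 29.4]
wrist_force: [-2.3, 1.7, 4.5]
finger_gap: -0.0002
```

```bash
python3 -m pendant '[[0.11,-0.16,0,0,0,0,0],[0.1,-0.16,0,0,0,0,0],[0.09,-0.17,0,0,0,0,0],[0.09,-0.17,0,0,0,0,0],[0.08,-0.17,0,0,0,0,0],[0.07,-0.18,0,0,0,0,0],[0.06,-0.18,0,0,0,0,0],[0.05,-0.18,0,0,0,0,0]]'; python3 -c "
from h import *
cv2.imwrite('pics/side2.png',cv2.resize(capture('side')['color'][190:350,200:400],None,fx=3.5,fy=3.5))"
```

```text
time_s: 8.68
ee_pos: [0.6176, 0.02, 0.0419]
eef_rot: [2.9, 90.0, 13.5]
wrist_force: [0.4, 3.6, 4.2]
finger_gap: -0.0001
```

View pics/side2.png

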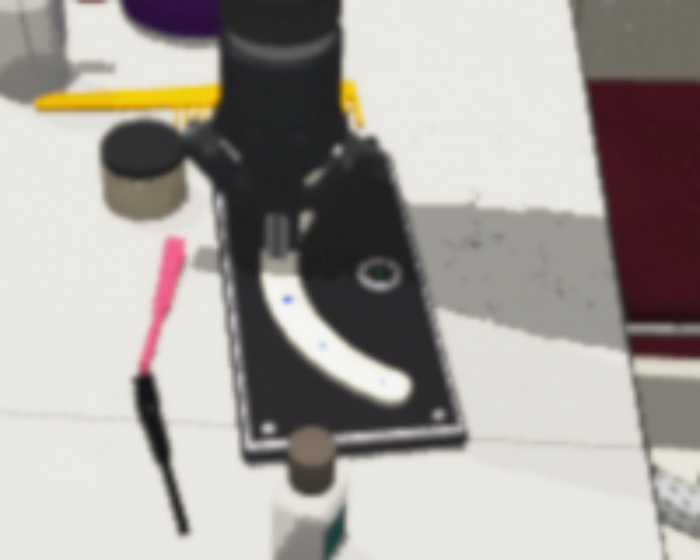

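In the side view the fingertips are on dot 4, at about (280,240) in the crop. Dot 1 still sits at its original pixel, so the dimmer hasn't moved. The pot is clear of the gripper.

```bash
python3 -m pendant '[[0.04,-0.18,0,0,0,0,0],[0.03,-0.18,0,0,0,0,0],[0.03,-0.19,0,0,0,0,0],[0.02,-0.19,0,0,0,0,0],[0.01,-0.19,0,0,0,0,0],[0,-0.19,0,0,0,0,0],[-0.01,-0.19,0,0,0,0,0],[-0.02,-0.19,0,0,0,0,0]]'
```

```text
time_s: 9.4
ee_pos: [0.6203, -0.0252, 0.0419]
eef_rot: [-17.6, 90.0, -7.0]
wrist_force: [1.0, 4.0, 4.4]
finger_gap: -0.0001
```

```bash
python3 -m pendant '[[-0.03,-0.18,0,0,0,0,0],[-0.04,-0.18,0,0,0,0,0],[-0.05,-0.18,0,0,0,0,0],[-0.06,-0.18,0,0,0,0,0],[-0.06,-0.18,0,0,0,0,0],[-0.07,-0.18,0,0,0,0,0],[-0.08,-0.17,0,0,0,0,0],[-0.09,-0.15,0,0,0,0,0]]'; python3 -m pendant '[[0,0,0,0,0,0,0],[0,0,0,0,0,0,0],[0,0,0,0,0,0,0],[0,0,0,0,0,0,0],[0,0,0,0,0,0,0],[0,0,0,0,0,0,0],[0,0,0,0,0,0,0],[0,0,0,0,0,0,0]]';  python3 -c "
from h import *
cv2.imwrite('pics/side3.png',cv2.resize(capture('side')['color'][190:350,200:400],None,fx=3.5,fy=3.5))
cv2.imwrite('pics/wrist3.png',capture('wrist')['color'])"
```

```text
time_s: 10.07
ee_pos: [0.6057, -0.0672, 0.0418]
eef_rot: [-40.3, 90.0, -29.7]
wrist_force: [1.9, 1.9, 4.6]
finger_gap: 0.0001
time_s: 10.73
ee_pos: [0.6055, -0.0666, 0.0417]
eef_rot: [-155.4, 90.0, -144.9]
wrist_force: [-0.6, -3.6, 4.6]
finger_gap: -0.0001
```

View pics/side3.png

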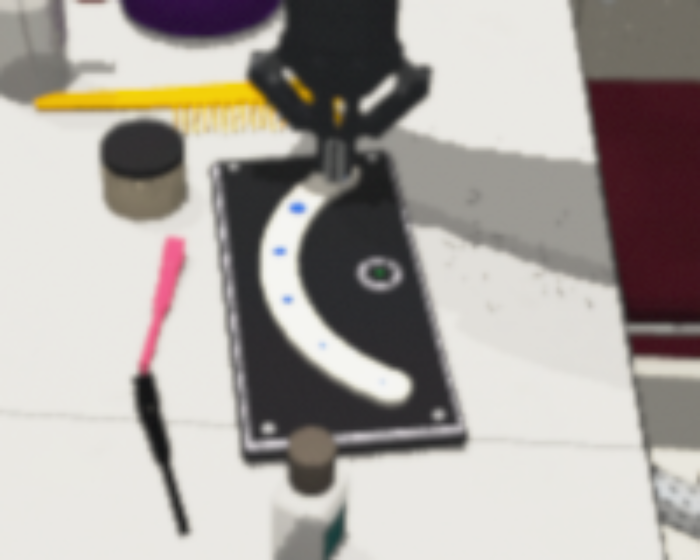

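View pics/wrist3.png

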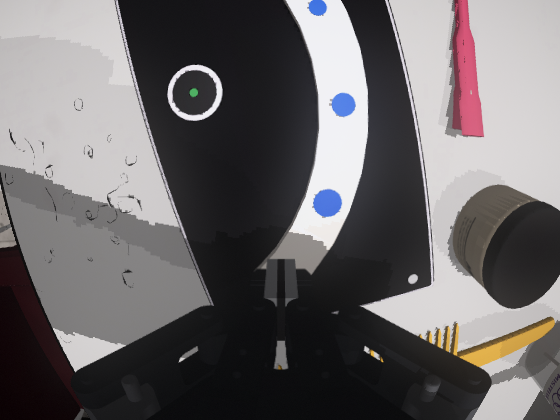

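The fingertips rest on dot 6, hidden at the band's right end in both views. The force is 4.6 N upward, and the dimmer and bystanders look unmoved, so I hand in.

```bash
python3 -c "
from plant import env
env.hand_in();s=env.state();print(s['ee_pos'],s['wrist_force'])"
```

```text
the job is handed in; nothing more can be done
the job is handed in; nothing more can be done
```

The fingertips went from dot 1 to dot 6 in one unbroken stroke, and I handed the job in while they held the band down on dot 6. The hand-in gave no verdict.

- **Finding the dimmer:** I fitted its pose to the blue dots in the top and side pictures, with residuals of about 0.3 px. The wrist camera agreed to about 3 mm, so I aimed between the two estimates.
- **Stroke:** I closed the fingers on the way over and pressed dot 1 to about 4.4 N, roughly 2 mm down. The tool height stayed at 41.8–41.9 mm at every check. Upward force was 4.2–4.6 N, and sideways force stayed under about 4 N.
- **Last check before hand-in:** at 10.7 s the tool was at (0.6055, -0.0666), about 1 mm from the estimated dot 6. Its height was 41.7 mm and the upward force 4.6 N.
- **Surroundings:** by eye, the dimmer, pot, clips, flacon and comb looked unmoved in the pictures. The brush was not in the last side or wrist picture, so I did not check it at the end.

No check failed or disagreed beyond the 3 mm camera difference. The state could not be read again after hand-in. How far the band was pushed down is inferred from tool height and force, because it is not measured directly.

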